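Free the stuck stopper of a reagent bottle

ROBOT

A 6-joint arm with a two-finger parallel gripper is mounted at the origin on the work surface. World frame = base frame: x ahead of the robot, y to its left, z up, the work surface at z = 0. Lengths are in m, angles in degrees, forces in N, time in s.
With the tool pointing down it reaches from about 0.3 to 0.85 m from the base axis. Payload 5.4 kg.
Tool frame: the origin (TCP) lies midway between the tips of the shut fingers; the grasp point (between the pads) lies 19 mm behind it; y points along the fingers, x is the direction in which the jaws open and shut, and the axes are right-handed (so a half turn about y gives the same grasp; the last joint's range is limited). The gripper opens to 85 mm and grips with 20 to 120 N. Pads are 22 mm wide; open, the fingers measure 114 mm over their backs; the gripper's body (76 mm by 85 mm) begins 54 mm behind the grasp point. The pads swing forward as they close: fully open they stand 13 mm farther back than shut.
Start: joints at [61.358, 9.076, 91.501, -0, 79.423, -12.038], TCP at [0.164, 0.551, 0.203] pointing down, gripper open.
Joint ranges: [-166.64, 166.64], [-54.1, 131.32], [10.49, 154.53], [-73.88, 253.88], [9.74, 151.15], [-171.62, 171.62]. Speed limits (degrees/s): [147.25, 147.25, 180, 180, 180, 180].

INTERFACE

Orientations are given as a 3x3 rotation matrix whose columns are the frame's x, y, z axes.
In Python, from rig import ctrl gives the robot as it stands.
- The arm moves only by the tool drive_tool, never from a script. Its argument "increments" is a list of rows, each a list of 3 entries, a list of its own where there are three numbers: the turn, a rotation vector about the tool's x, y, z in rad, then the shift along the tool's x, y, z in mm, then the finger opening in mm, from 0 to 85.4. A call has exactly 10 rows; each row is the pose to reach, as a shift and turn from the pose measured when the call began, along the tool's axes at that moment; what a row does not reach only later rows make up. A row lasts 1/10 s, in which the tool goes at most 50 mm and 8.59 degrees, less where a joint would pass 70% of its speed; a pose out of reach is approached as far as the arm can. A call with a gripper value outside its range is refused whole. The fingers move at their own pace and stop on an object; "grip_force" is the grip in N (left out, the last holds). Time passes only in rows, so rows that repeat a pose let the fingers close, or fill a call up. It gives the time, the measured TCP pose, the force and the opening at its end, in the units of the state.
- ctrl.get_obs(): the state, without advancing time (a new reading comes with each control period).
- ctrl.snapshot(name): name is "scene" or "top" or "wrist"; returns a dict with "image" (400x640x3 uint8, red, green, blue), "range_z" (400x640 float32, m along the optical axis (not along the pixel's ray), 0 where there is no reading), "intrinsics" (3x3 intrinsics, pixels), "rvec" (rotation vector, rad) and "tvec" (3), from world to camera coordinates, as OpenCV has them; the wrist camera has in their place "tool_from_camera" (4x4, takes a point from camera to tool coordinates, whose origin is the TCP and whose axes are the tool frame's). Camera axes: x right, y down, z forward; pixel columns grow to the right and rows downward; lengths in m; the calibration is good to about 2 mm. The wrist camera is an equidistant fisheye: a pixel r from the principal point sees the ray r / f radians off the axis. A picture is of the moment at which its call begins: read the wrist's pose just before it.
- ctrl.job_done(): hands the job in, once; it reports no verdict.
The state is a dict: "t": time; "q": joint angles; "qd": joint speeds; "tau": joint torques, N m; "position": TCP position; "orientation": TCP orientation; "contact_force": force on the tool from outside, world axes, zero at the start; "ft_torque": the same for the moment, N m; "finger_gap": finger opening in m.
Only numpy, scipy, OpenCV 4.12 (cv2) and the standard library are available. Lean on these libraries where they do the work, as an engineer would, in place of code of your own. Each camera call takes 0.05 s, during which the arm holds its last target.

TASK

The grey stopper of the amber bottle standing in the wooden holder block is stuck in its neck: take it by its upright tab and rock it from side to side along the tab's width until it comes free, then lift it and finish still holding it, roughly upright and just clear above the bottle's mouth (about a finger's breadth). Work gently: do not pull the bottle up out of its holder or yank the stopper out, and leave the other glassware alone.

Things in the scene. Friction and masses are not known exactly. Their poses are not given: they have to be found in the camera images.
- stopper_tab (a point): Centre of the stopper's upright grip tab, 28 wide along its x, 12 thick along y, 36 tall along z; grey plastic, 50 g. Below the tab is a flange, 34 diameter, 4 thick, its underside 22 mm below this point, resting on the rim while seated. Rock it by tilting the tab along its width (about y): one side of the plug creeps up while the other stays as fulcrum, then the other way.
- stopper_foot (a point): Centre of the lower end of the stopper's plug, 44 mm below the tab's centre along the stopper's z. The plug is round, 22 long, 21.4 diameter, with a 2 mm chamfer here. It must creep up about 15 mm in all before it is loose; seated, it can tilt by about 0.13 rad either way before the bore stops it, more as it rises.
- neck_grip (a point): Point on the neck's axis, 7 mm below the mouth. Here the plug is wedged at two sides, 11 mm out from the axis to either side along the tab's width; each side holds with about 14 to 21 N of friction along the neck and slips on its own. Pulled straight, both hold together (28 to 42 N), more than it takes to lift the bottle.
- bottle_mouth (a point): Centre of the amber bottle's mouth, in the plane of its rim, 150 mm above the bench; neck 34 outside, 27.6 bore diameter, z up. The bottle's body is 80 in diameter, its shoulder ends 38 mm below the rim.
- bottle (a joint): How far the bottle has been lifted in its holder (m): 0 = fully down. It cannot tip, turn or slide, only be lifted: it takes about 15 N of upward pull and sinks back by itself when let go.
- holder: Wooden holder block, 120 x 120 x 40, fixed to the bench, with a 6 mm high cork collar round the bottle on top; origin at the centre of its underside, below the bottle's axis.
- flask: Conical clear glass flask, bystander, 76 diameter at the base and 130 high; origin at the centre of its underside.
- small_bottle: Small clear bottle with its own grey stopper, standing free on the bench, bystander, 60 diameter and about 125 high; origin at the centre of its underside.
- beaker: Open glass beaker, bystander, about 72 diameter and 85 high; origin at the centre of its underside.
Mind the look-alikes: they are no part of the job. What is meant by the part that bears stopper_tab is not blue or yellow, and is the larger of those in its own colour.

How it is judged (in metres and radians):
On the way, in this order (a step that is already met when the one before it is completed fails the run):
1. the stopper is tilted to a side (over 0.05 rad), its plug still in the neck (angle between stopper_tab's own z axis and vertical above 0.05 rad and z of stopper_foot in the frame of bottle_mouth below -0.002 m).
2. it is brought back upright (within 0.03 rad), plug still in the neck (angle between stopper_tab's own z axis and vertical below 0.03 rad and z of stopper_foot in the frame of bottle_mouth below -0.002 m).
3. it is tilted again (over 0.05 rad), plug still in the neck (all of step 1).
At the end, for the whole second after the job is handed in: The fingers hold the stopper still, upright within 0.35 rad, its foot 3 to 60 mm above the bottle's mouth and within 25 mm of its axis, touching nothing of the bottle; the bottle is fully down (within 3 mm) and the other glassware where it was (within 15 mm) (z of stopper_foot in the frame of bottle_mouth between 0.003 and 0.06 m and horizontal distance between stopper_foot and bottle_mouth below 0.025 m and angle between stopper_tab's own z axis and vertical below 0.35 rad and contact force between the fingers and stopper above 0.5 N and contact force between stopper and bottle below 0.1 N and linear speed of stopper below 0.02 m/s and value of joint bottle below 0.003 m and distance of each of flask, small_bottle, beaker from where it was at the start of the episode below 0.015 m); the arm keeps its last pose, push and grip.
It fails at once if the bottle is pulled up in its holder by more than 8 mm (value of joint bottle above 0.008 m).
It fails at once if the stopper is yanked (over 0.5 m/s) (linear speed of stopper above 0.5 m/s).
It fails at once if other glassware is shifted by over 30 mm or knocked over (distance of any of flask, small_bottle, beaker from where it was at the start of the episode above 0.03 m or angle between any of flask, small_bottle, beaker's own z axis and vertical above 0.4 rad).
It also fails if it takes over 48 s, if anything falls off the work surface, if the arm or the gripper's body presses on something with over 40 N, if the wrist force passes 120 N, or if a joint passes its speed limit or range.

## Working session

There is one attempt and no reset: what is moved stays moved. The work goes in short steps, Python scripts to look and compute and a tool call to move; the robot and the scene stay as the last step left them, time stands still between calls to the robot, and variables do not carry over. Pictures are saved under pics/ and viewed, and the job is handed in when it is done.

Besides the shell and the picture viewer there is one more tool, called after "Request:" in YAML: its name, and indented under it one key for each argument. drive_tool: Moves the arm, as the interface text tells. Its arguments: {"type":"object","properties":{"increments":{"type":"array"},"grip_force":{"type":"number"}},"required":["increments"]}

```bash
mkdir -p pics; ls
python3 - <<'E'
from rig import ctrl
import cv2,numpy as np
o=ctrl.get_obs(); print({k:np.round(v,4).tolist() for k,v in o.items()})
for n in ["scene","top","wrist"]:
    s=ctrl.snapshot(n); cv2.imwrite(f"pics/{n}0.png",s["image"][:,:,::-1]); np.save(f"pics/{n}0.npy",s,allow_pickle=True)
    print(n,{k:np.round(v,4).tolist() for k,v in s.items() if k not in("image","range_z")})
E
```

```text
pics
{'t': 0.0, 'q': [61.3591, 9.1137, 91.5733, 0.0012, 79.4238, -12.0387], 'qd': [0.1262, -0.0629, -0.0282, 0.0677, -0.0211, 0.0157], 'tau': [-0.0002, -39.5999, -33.1433, -0.0002, 0.0083, 0.0], 'position': [0.164, 0.5504, 0.2018], 'orientation': [[0.2857, -0.0009, -0.9583], [0.9583, -0.0017, 0.2857], [-0.0019, -1.0, 0.0004]], 'contact_force': [-0.5317, 0.1102, 0.1729], 'ft_torque': [0.0076, 0.0036, -0.0018], 'finger_gap': 0.0852}
scene {'intrinsics': [[409.4086, 0.0, 321.6751], [0.0, 409.4086, 198.6232], [0.0, 0.0, 1.0]], 'rvec': [2.1721, 0.6793, -0.339], 'tvec': [-0.4784, -0.12, 1.2052]}
top {'intrinsics': [[487.0801, 0.0, 326.7521], [0.0, 487.0801, 195.2611], [0.0, 0.0, 1.0]], 'rvec': [2.1682, -2.0235, 0.2406], 'tvec': [-0.0318, 0.6048, 1.223]}
wrist {'intrinsics': [[309.7069, 0.0, 316.9023], [0.0, 309.7069, 196.4319], [0.0, 0.0, 1.0]], 'tool_from_camera': [[1.0, -0.0001, 0.0003, 0.0005], [-0.0003, -0.2655, 0.9641, -0.1703], [-0.0, -0.9641, -0.2655, 0.0674], [0.0, 0.0, 0.0, 1.0]]}
```

View pics/scene0.png

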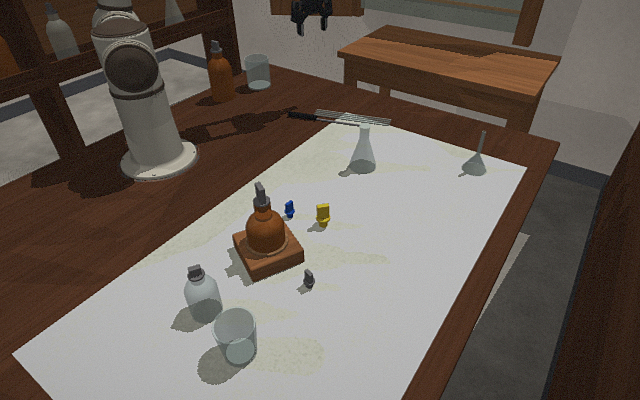

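View pics/top0.png

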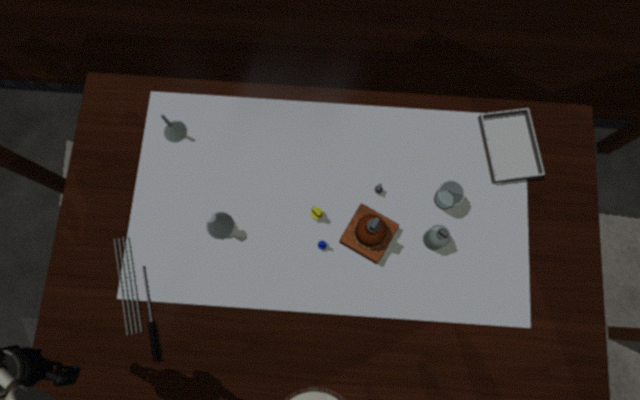

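View pics/wrist0.png

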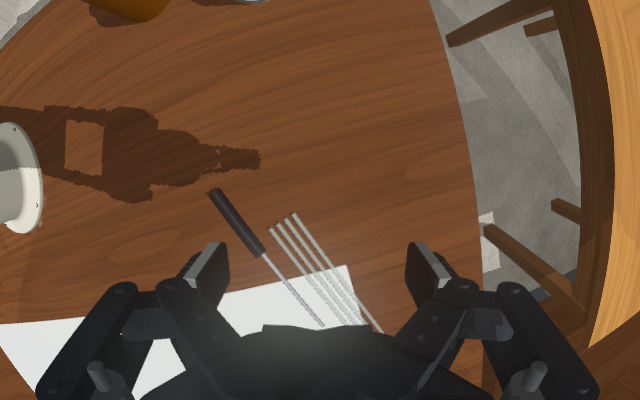

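The grey candidates, with scene pixel then top pixel:
- The stopper in the amber bottle in the block: (262,193) / (374,226).
- The small bottle's stopper: (195,272) / (443,233).
- The loose small grey one on the bench: (309,279) / (379,189).

The blue and yellow ones are excluded. The amber bottle's stopper fits the description, so I'll confirm it in a crop.

```bash
cat > h.py <<'E'
import numpy as np,cv2
from scipy.spatial.transform import Rotation as R
def pts(s):
    z=s["range_z"];K=s["intrinsics"];v,u=np.mgrid[:z.shape[0],:z.shape[1]]
    c=np.stack([(u-K[0,2])/K[0,0]*z,(v-K[1,2])/K[1,1]*z,z],-1)
    return (c-np.ravel(s["tvec"]))@R.from_rotvec(np.ravel(s["rvec"])).as_matrix()
E
python3 - <<'E'
from h import *
out=[]
for n,(u,v) in dict(scene=(262,205),top=(380,228)).items():
    s=np.load(f"pics/{n}0.npy",allow_pickle=True).item()
    P=pts(s); im=s["image"]
    c=im[v-40:v+40,u-40:u+40,::-1]; out.append(cv2.resize(c,(400,400),interpolation=cv2.INTER_NEAREST))
    hsv=cv2.cvtColor(im,cv2.COLOR_RGB2HSV)
    reg=np.zeros(im.shape[:2],bool); reg[v-40:v+40,u-40:u+40]=1
    # block edge / height histogram
    m=reg&(P[...,2]>0.14)&(s["range_z"]>0)
    print(n,m.sum()); 
    if n=="scene": m&=(np.mgrid[:400,:640][1]>240)
    for lo,hi in[(.14,.158),(.158,.18),(.18,.2)]:
        mm=m&(P[...,2]>lo)&(P[...,2]<hi); print(lo,mm.sum(),P[mm].mean(0).round(4),P[mm].min(0).round(4),P[mm].max(0).round(4))
    mm=m&(P[...,2]>.16)&(P[...,2]<.2)
    q=P[mm][:,:2]; w,V=np.linalg.eigh(np.cov(q.T)); print(w**.5,V[:,1],np.degrees(np.arctan2(V[1,1],V[0,1])))
    mm=reg&(abs(P[...,2]-.04)<.006); r=cv2.minAreaRect(P[mm][:,:2].astype(np.float32)); print("block",r)
cv2.imwrite("pics/crop.png",np.hstack(out))
E
```

```text
scene 349
0.14 177 [ 0.5237 -0.1169  0.1498] [ 0.5018 -0.1276  0.1402] [ 0.5357 -0.0942  0.1572]
0.158 83 [ 0.5245 -0.1165  0.1682] [ 0.5032 -0.1225  0.158 ] [ 0.534  -0.1086  0.18  ]
0.18 89 [ 0.5214 -0.1134  0.187 ] [ 0.504  -0.1218  0.1803] [ 0.5339 -0.1021  0.1916]
[0.00360061 0.00868702] [-0.94034775  0.3402148 ] 160.1100386838658
block ((0.4807697832584381, -0.07610666751861572), (0.1412532925605774, 0.14629897475242615), 44.482364654541016)
top 173
0.14 98 [ 0.5161 -0.1074  0.1531] [ 0.5021 -0.1262  0.1406] [ 0.5342 -0.0921  0.1577]
0.158 14 [ 0.5126 -0.1052  0.1655] [ 0.505  -0.1228  0.158 ] [ 0.5309 -0.0961  0.1788]
0.18 61 [ 0.5183 -0.1087  0.1901] [ 0.5046 -0.1199  0.1818] [ 0.5335 -0.0986  0.1953]
[0.0039242 0.0090535] [-0.86518509  0.50145265] 149.90384714034968
block ((0.5459710359573364, -0.12256874144077301), (0.11996647715568542, 0.18171697854995728), 63.383705139160156)
```

View pics/crop.png

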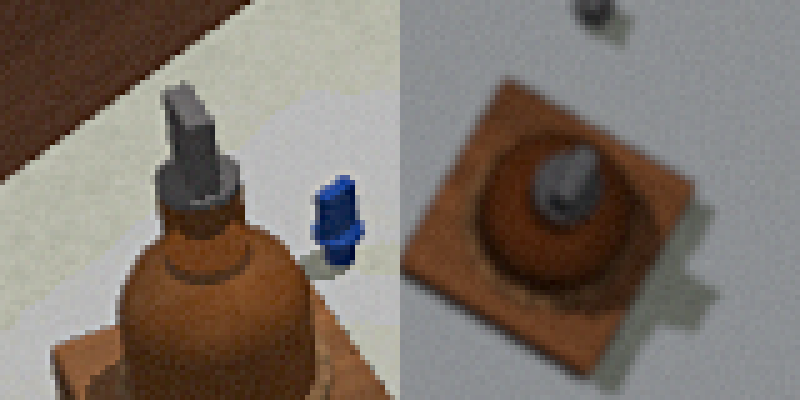

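The crop shows the larger grey stopper on the amber bottle, with an upright tab in line with the block. Its width runs at about 150° and its top is at z ≈ 0.19. Next I'll work out the approach to a hover pose.

```bash
cat >> h.py <<'E'
def target(p,ang,o):
    """shift mm & rotvec in tool axes to reach TCP p, pointing down, tool x at world angle ang deg"""
    a=np.radians(ang); x=np.array([np.cos(a),np.sin(a),0]);y=np.array([0,0,-1.]);T=np.stack([x,y,np.cross(x,y)],1)
    O=np.array(o["orientation"]); return (O.T@T,R.from_matrix(O.T@T).as_rotvec().round(4),(O.T@(np.array(p)-o["position"])*1e3).round(1))
E
python3 - <<'E'
from h import *; from rig import ctrl
o=ctrl.get_obs()
s=np.load("pics/top0.npy",allow_pickle=True).item();P=pts(s)
m=np.zeros((400,640),bool);m[200:260,345:405]=1
m&=(P[...,2]>.183)&(P[...,2]<.2)
print(cv2.minAreaRect(P[m][:,:2].astype(np.float32)))
# block top corners via brown mask
hsv=cv2.cvtColor(s["image"],cv2.COLOR_RGB2HSV); b=(hsv[...,1]>90).astype(np.uint8); b[:190]=0;b[270:]=0;b[:,:335]=0;b[:,410:]=0
c=max(cv2.findContours(b,0,2)[0],key=cv2.contourArea); r=cv2.minAreaRect(c)
K=s["intrinsics"];W=R.from_rotvec(np.ravel(s["rvec"])).as_matrix();t=np.ravel(s["tvec"])
def ray(px,z):
    d=W.T@np.linalg.inv(K)@[px[0],px[1],1];C=-W.T@t; return C+d*(z-C[2])/d[2]
bx=[ray(q,.04) for q in cv2.boxPoints(r)]; print(r,np.round(bx,3),np.mean(bx,0)); 
for i in range(4):
    e=bx[i]-bx[i-1]; print(np.linalg.norm(e),np.degrees(np.arctan2(e[1],e[0])))
print(target([.519,-.109,.25],62,o)[1:])
for p in [(221,225),(437,237),(449,195)]: print(P[p[1],p[0]].round(3), ray(p,0.05).round(3))
E
```

```text
((0.5184751749038696, -0.10897699743509293), (0.011801308020949364, 0.02794460952281952), 62.660518646240234)
((368.8769226074219, 233.21539306640625), (44.15636444091797, 43.90829086303711), 29.744882583618164) [[ 0.489 -0.03   0.04 ]
 [ 0.597 -0.083  0.04 ]
 [ 0.544 -0.189  0.04 ]
 [ 0.438 -0.135  0.04 ]] [ 0.51728306 -0.10906968  0.04      ]
0.11615982735612883 64.0039271865713
0.11978559339362418 -25.937305421138298
0.11830828926941678 -116.58201764392582
0.11859284670282724 153.02824066117427
(array([-0.0002,  0.1989, -0.0014]), array([-530.7,  -47.4, -528.6]))
[0.507 0.281 0.066] [0.51  0.285 0.05 ]
[ 0.51  -0.279  0.094] [ 0.517 -0.289  0.05 ]
[ 0.646 -0.33   0.005] [ 0.634 -0.319  0.05 ]
```

Request:
drive_tool:
  increments:
    - [[0, 0.02, 0], [-20, -20, -20], 60]
    - [[0, 0.04, 0], [-53, -48, -53], 60]
    - [[0, 0.06, 0], [-86, -60, -86], 60]
    - [[0, 0.08, 0], [-119, -60, -119], 60]
    - [[0, 0.1, 0], [-152, -60, -152], 60]
    - [[0, 0.12, 0], [-185, -60, -185], 60]
    - [[0, 0.14, 0], [-218, -60, -218], 60]
    - [[0, 0.16, 0], [-251, -60, -251], 60]
    - [[0, 0.187, 0], [-284, -60, -284], 60]
    - [[0, 0.187, 0], [-317, -60, -317], 60]

```text
t: 1.15
position: [0.3777, 0.1545, 0.2623]
orientation: [[0.459, -0.0, -0.888], [0.888, -0.001, 0.459], [-0.001, -1.0, -0.0]]
contact_force: [2.0, 0.7, 0.5]
finger_gap: 0.0604
```

Run:
```python
from h import *; from rig import ctrl
o=ctrl.get_obs();print(o["t"],o["position"],o["qd"])
print(target([.519,-.109,.25],62.7,o)[1:])
```

```text
1.15 [0.37769951 0.15451815 0.26233766] [-64.54193836   4.45632695  -3.5448948    0.10407578  -1.39560409
 -64.91974621]
(array([ 0.0003, -0.0009, -0.0011]), array([-169.1,   12.6, -246.6]))
```

Request:
drive_tool:
  increments:
    - [[0, 0, 0], [-27, 2, -39], 60]
    - [[0, 0, 0], [-53, 4, -77], 60]
    - [[0, 0, 0], [-79, 6, -115], 60]
    - [[0, 0, 0], [-105, 8, -153], 60]
    - [[0, 0, 0], [-130, 10, -190], 60]
    - [[0, 0, 0], [-150, 12, -220], 60]
    - [[0, 0, 0], [-163, 12, -238], 60]
    - [[0, 0, 0], [-169, 12, -247], 60]
    - [[0, 0, 0], [-169, 12, -247], 60]
    - [[0, 0, 0], [-169, 12, -247], 60]

```text
t: 2.15
position: [0.5191, -0.1082, 0.2505]
orientation: [[0.459, -0.001, -0.888], [0.888, -0.001, 0.459], [-0.001, -1.0, 0.0]]
contact_force: [0.2, 0.3, 0.2]
finger_gap: 0.0598
```

Run:
```python
from h import *; from rig import ctrl
o=ctrl.get_obs();print(o["t"],o["position"],o["q"])
s=ctrl.snapshot("wrist"); np.save("pics/w1.npy",s,allow_pickle=True); cv2.imwrite("pics/w1.png",s["image"][:,:,::-1])
z=s["range_z"];K=s["intrinsics"];v,u=np.mgrid[:400,:640]
a=(u-K[0,2])/K[0,0];b=(v-K[1,2])/K[1,1];th=np.hypot(a,b)
tt=np.tan(np.minimum(th,1.5))/np.maximum(th,1e-9)
c=np.stack([a*tt*z,b*tt*z,z],-1); T=s["tool_from_camera"]
P=(c@T[:3,:3].T+T[:3,3])@np.array(o["orientation"]).T+o["position"]
d=np.hypot(P[...,0]-.5185,P[...,1]+.109)
m=(d<.03)&(P[...,2]>.18)&(P[...,2]<.21)&(z>0)
print(m.sum()); q=P[m]; print(q[:,2].min(),np.median(q[:,2]),q[:,2].max(),cv2.minAreaRect(q[:,:2].astype(np.float32)))
m=(d<.03)&(P[...,2]>.147)&(P[...,2]<.16)&(z>0);print(m.sum(),P[m].mean(0),P[m].min(0),P[m].max(0))
print(target([.519,-.109,.25],62.7,o)[1:])
```

```text
2.15 [ 0.51909119 -0.10816792  0.25051857] [-2.48111240e+01  7.39596616e-01  9.49860300e+01 -4.45308423e-02
  8.43005914e+01 -8.74886443e+01]
555
0.18024314247547252 0.18895483388137793 0.19092712235994458 ((0.5177247524261475, -0.10995853692293167), (0.011940713971853256, 0.02799742855131626), 62.759796142578125)
648 [ 0.51606386 -0.10806301  0.15323399] [ 0.50074578 -0.12634405  0.14758932] [ 0.53546284 -0.09290445  0.1599807 ]
(array([-0.0004, -0.0003, -0.0008]), array([-0.8,  0.5, -0.3]))
```

View pics/w1.png

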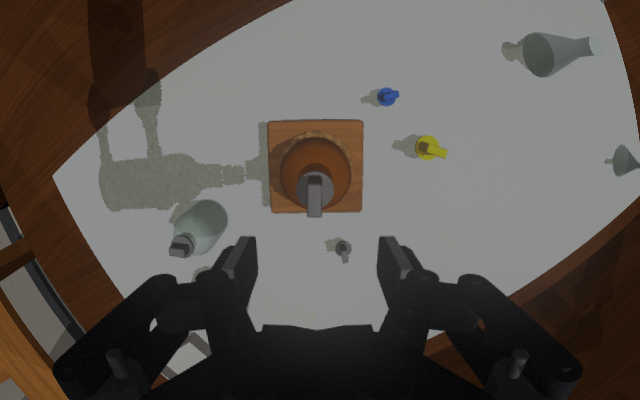

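The wrist view shows the tab at (315,197) with the jaws squared across its thickness. The two views agree to about 1 mm. Next I go down and grip.

Request:
drive_tool:
  increments:
    - [[0, 0, 0], [-1.7, 25, 0.4], 60]
    - [[0, 0, 0], [-1.7, 55, 0.4], 60]
    - [[0, 0, 0], [-1.7, 78, 0.4], 60]
    - [[0, 0, 0], [-1.7, 90, 0.4], 60]
    - [[0, 0, 0], [-1.7, 91, 0.4], 60]
    - [[0, 0, 0], [-1.7, 91, 0.4], 45]
    - [[0, 0, 0], [-1.7, 91, 0.4], 30]
    - [[0, 0, 0], [-1.7, 91, 0.4], 20]
    - [[0, 0, 0], [-1.7, 91, 0.4], 12]
    - [[0, 0, 0], [-1.7, 91, 0.4], 8]
  grip_force: 50

```text
t: 3.2
position: [0.5184, -0.1101, 0.1608]
orientation: [[0.459, 0.001, -0.889], [0.889, -0.002, 0.459], [-0.002, -1.0, -0.002]]
contact_force: [-0.9, -1.6, 3.8]
finger_gap: 0.0089
```

```bash
cat >> h.py <<'E'
def rep():
    from rig import ctrl
    o=ctrl.get_obs(); O=np.array(o["orientation"])
    print("t",round(o["t"],2),"p",np.round(o["position"],4),"F tool",(O.T@o["contact_force"]).round(1),"Fw",np.round(o["contact_force"],1),"M tool",(O.T@o["ft_torque"]).round(2),"gap",round(float(o["finger_gap"]),4), "tilt x(tool)",np.degrees(np.arcsin(O[2,2])).round(2))
    return o
E
python3 -c "
from h import *; rep()"
```

```text
t 3.2 p [ 0.5184 -0.1101  0.1608] F tool [-1.8 -3.8  0. ] Fw [-0.9 -1.6  3.8] M tool [ 0.12 -0.    0.35] gap 0.0089 tilt x(tool) -0.1
```

The gap reads 8.9 mm on a 12 mm tab, so I'll look before loading it.

Run:
```python
from h import *; from rig import ctrl
s=ctrl.snapshot("scene");w=ctrl.snapshot("wrist")
a=cv2.resize(s["image"][150:230,222:302,::-1],(400,400),interpolation=cv2.INTER_NEAREST)
b=cv2.resize(w["image"][130:290,240:400,::-1],(400,400),interpolation=cv2.INTER_NEAREST)
cv2.imwrite("pics/g1.png",np.hstack([a,b])); rep()
```

```text
t 3.3 p [ 0.5184 -0.11    0.1607] F tool [-2.6 -5.1  1.2] Fw [-2.3 -1.8  5.1] M tool [0.06 0.01 0.47] gap 0.0085 tilt x(tool) -0.1
```

View pics/g1.png

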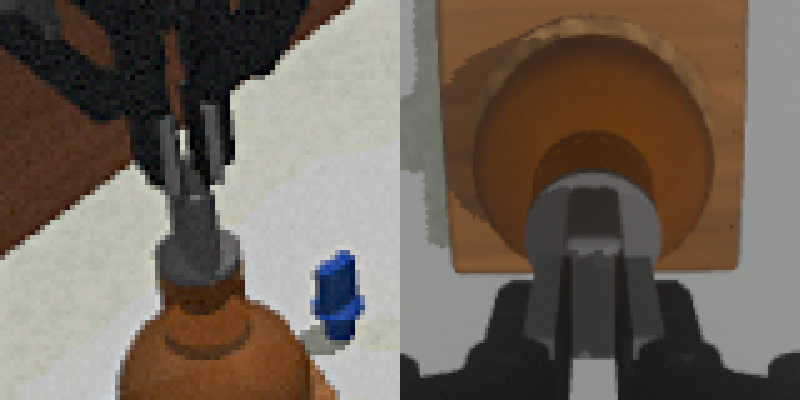

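Run:
```python
from h import *; from rig import ctrl
s=ctrl.snapshot("scene");P=pts(s);o=rep();O=np.array(o["orientation"])
L=(P-o["position"])@O*1e3   # tool coords
im=s["image"]
for v in range(176,214,2):
    print(v,[ (u,*L[v,u].round(0).astype(int),int(im[v,u].mean())) for u in range(252,270,3)])
```

```text
t 3.35 p [ 0.5184 -0.11    0.1607] F tool [-2.6 -5.9  0.5] Fw [-1.6 -2.1  5.9] M tool [0.06 0.01 0.45] gap 0.0087 tilt x(tool) -0.1
176 [(252, np.int64(-13), np.int64(-58), np.int64(-6), 23), (255, np.int64(-9), np.int64(-60), np.int64(-11), 78), (258, np.int64(84), np.int64(160), np.int64(286), 204), (261, np.int64(4), np.int64(-53), np.int64(-7), 6), (264, np.int64(8), np.int64(-54), np.int64(-11), 84), (267, np.int64(16), np.int64(-49), np.int64(-6), 10)]
178 [(252, np.int64(-14), np.int64(-55), np.int64(-8), 22), (255, np.int64(-10), np.int64(-57), np.int64(-12), 82), (258, np.int64(80), np.int64(157), np.int64(273), 198), (261, np.int64(5), np.int64(-46), np.int64(-2), 21), (264, np.int64(8), np.int64(-50), np.int64(-11), 79), (267, np.int64(14), np.int64(-46), np.int64(-9), 16)]
180 [(252, np.int64(-14), np.int64(-49), np.int64(-5), 24), (255, np.int64(-10), np.int64(-52), np.int64(-11), 75), (258, np.int64(77), np.int64(160), np.int64(268), 161), (261, np.int64(5), np.int64(-40), np.int64(-1), 3), (264, np.int64(8), np.int64(-45), np.int64(-11), 75), (267, np.int64(15), np.int
[... 4611 characters left out ...]
(5), np.int64(19), np.int64(-16), 37)]
210 [(252, np.int64(20), np.int64(161), np.int64(158), 195), (255, np.int64(-16), np.int64(24), np.int64(-3), 38), (258, np.int64(-12), np.int64(21), np.int64(-10), 37), (261, np.int64(-8), np.int64(19), np.int64(-16), 42), (264, np.int64(-2), np.int64(20), np.int64(-17), 39), (267, np.int64(4), np.int64(23), np.int64(-17), 58)]
212 [(252, np.int64(18), np.int64(163), np.int64(153), 204), (255, np.int64(-16), np.int64(30), np.int64(-3), 54), (258, np.int64(-13), np.int64(24), np.int64(-12), 73), (261, np.int64(-8), np.int64(25), np.int64(-14), 32), (264, np.int64(-2), np.int64(27), np.int64(-15), 48), (267, np.int64(5), np.int64(30), np.int64(-14), 68)]
```

Run:
```python
from h import *; from rig import ctrl
w=ctrl.snapshot("wrist");o=rep()
z=w["range_z"];K=w["intrinsics"];v,u=np.mgrid[:400,:640]
a=(u-K[0,2])/K[0,0];b=(v-K[1,2])/K[1,1];th=np.hypot(a,b);tt=np.tan(np.minimum(th,1.5))/np.maximum(th,1e-9)
T=w["tool_from_camera"];L=(np.stack([a*tt*z,b*tt*z,z],-1)@T[:3,:3].T+T[:3,3])*1e3
b=cv2.resize(w["image"][190:290,265:365,::-1],(600,600),interpolation=cv2.INTER_CUBIC); b=cv2.convertScaleAbs(b,alpha=1.6)
cv2.imwrite("pics/g2.png",b)
for vv in range(196,290,5): print(vv,[(uu,*[int(k) for k in L[vv,uu].round()]) for uu in (292,298,304,308,316,325,329,335,340)])
```

```text
t 3.4 p [ 0.5184 -0.11    0.1607] F tool [-2. -5. -0.] Fw [-0.9 -1.8  5.1] M tool [0.08 0.03 0.46] gap 0.0089 tilt x(tool) -0.1
196 [(292, -18, 50, 7), (298, -13, 36, 11), (304, -8, 22, 15), (308, -5, 19, 16), (316, 0, 12, 17), (325, 6, 17, 16), (329, 8, 21, 15), (335, 13, 35, 11), (340, 18, 50, 7)]
201 [(292, -18, 50, 3), (298, -12, 21, 12), (304, -7, 9, 15), (308, -5, 7, 16), (316, 0, 7, 16), (325, 5, 8, 16), (329, 8, 8, 15), (335, 12, 19, 12), (340, 17, 46, 5)]
206 [(292, -18, 50, -1), (298, -11, 7, 13), (304, -7, 8, 12), (308, -5, 5, 13), (316, 0, 4, 14), (325, 5, 5, 13), (329, 8, 7, 13), (335, 11, 9, 12), (340, 16, 28, 6)]
211 [(292, -16, 22, 5), (298, -11, 6, 10), (304, -7, 7, 10), (308, -4, -5, 13), (316, 0, -5, 13), (325, 5, -4, 13), (329, 8, 7, 9), (335, 11, 7, 10), (340, 14, 7, 10)]
216 [(292, -15, 8, 6), (298, -11, 7, 6), (304, -7, 7, 7), (308, -4, -15, 14), (316, 0, -15, 14), (325, 5, -14, 14), (329, 8, 8, 6), (335, 12, 8, 6), (340, 15, 7, 6)]
221 [(292, -15, 7, 3), (298, -11, 7, 3), (304, -7, 7, 3), (308, -4, -23, 14), (316, 0, -24, 14), (325, 5, -23, 14), (329, 8, 9, 3)
[... 1676 characters left out ...]
3, 13), (304, -4, -65, 8), (308, -4, -37, -7), (316, 0, -28, -12), (325, 5, -28, -12), (329, 5, -65, 9), (335, 7, -73, 13), (340, 9, -72, 12)]
276 [(292, -8, -76, 13), (298, -6, -75, 12), (304, -5, -64, 6), (308, -4, -39, -9), (316, -1, 162, -125), (325, 10, 161, -125), (329, 5, -64, 6), (335, 7, -75, 12), (340, 9, -75, 12)]
281 [(292, -8, -78, 12), (298, -6, -77, 11), (304, -5, -64, 4), (308, -10, 162, -132), (316, -1, 161, -132), (325, 11, 161, -132), (329, 5, -64, 4), (335, 7, -77, 12), (340, 8, -78, 12)]
286 [(292, -8, -83, 13), (298, -6, -78, 10), (304, -5, -65, 2), (308, -11, 162, -140), (316, -1, 162, -140), (325, 11, 161, -139), (329, 5, -64, 1), (335, 7, -78, 10), (340, 8, -82, 12)]
```

View pics/g2.png

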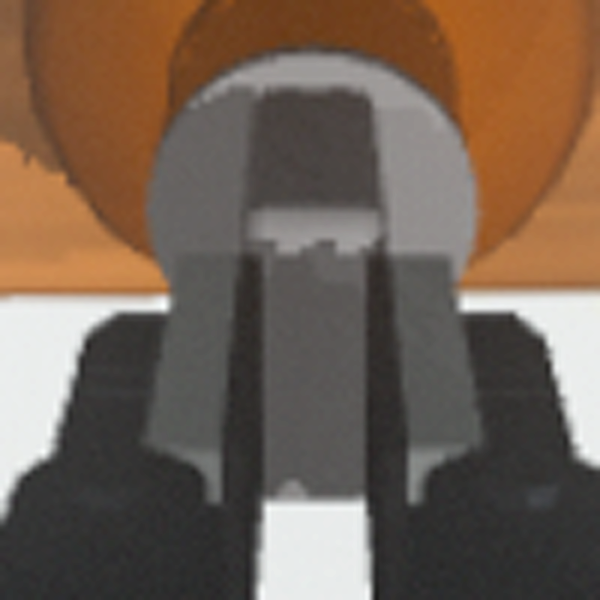

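The pads look as if they end above the tab's top, even though the reported TCP is 29 mm below it. I'll check where the pad tips sat in the earlier picture.

Run:
```python
from h import *
for f in("wrist0","w1"):
    w=np.load(f"pics/{f}.npy",allow_pickle=True).item()
    z=w["range_z"];K=w["intrinsics"];v,u=np.mgrid[:400,:640]
    a=(u-K[0,2])/K[0,0];b=(v-K[1,2])/K[1,1];th=np.hypot(a,b);tt=np.tan(np.minimum(th,1.5))/np.maximum(th,1e-9)
    T=w["tool_from_camera"];L=(np.stack([a*tt*z,b*tt*z,z],-1)@T[:3,:3].T+T[:3,3])*1e3
    m=(abs(L[...,0])<60)&(L[...,1]<20)&(z>0)&(abs(L[...,2])<16)
    for lo,hi in((-60,0),(0,60)):
        k=m&(L[...,0]>lo)&(L[...,0]<hi); q=L[k]; i=np.argsort(-q[:,1])[:8]; print(f,q[i].round(1).tolist(), np.argwhere(k)[i][:3].tolist())
```

```text
wrist0 [[-42.1, -40.6, 5.3], [-42.5, -40.6, -2.3], [-42.1, -41.0, 4.9], [-42.2, -41.0, 3.9], [-42.3, -41.0, -5.9], [-42.4, -41.2, -3.1], [-42.5, -41.2, 0.8], [-42.1, -41.2, 4.5]] [[250, 227], [264, 228], [251, 227]]
wrist0 [[43.3, -40.3, -1.9], [43.5, -40.4, 4.6], [43.6, -40.4, 3.6], [43.4, -40.5, 5.2], [43.2, -40.7, -2.2], [43.3, -40.8, -2.7], [43.6, -40.9, 2.8], [43.4, -41.0, 4.4]] [[263, 405], [251, 407], [253, 407]]
w1 [[-29.5, -32.3, -2.0], [-29.3, -32.3, 0.8], [-29.4, -32.7, -1.3], [-29.8, -32.8, 0.5], [-29.4, -33.0, -2.2], [-29.9, -33.0, -1.1], [-29.3, -33.1, -0.5], [-29.2, -33.1, 0.1]] [[257, 257], [252, 257], [256, 257]]
w1 [[30.7, -31.7, -0.7], [30.4, -33.0, 0.5], [31.0, -33.3, 5.0], [30.5, -33.3, -2.7], [30.7, -33.4, 7.8], [30.2, -33.5, 1.3], [30.4, -33.5, -2.0], [30.6, -33.5, -4.2]] [[254, 377], [253, 377], [245, 379]]
```

Both cameras agree that the real finger tips sit about 28 mm behind the reported TCP. At full opening they are 41 mm behind, and at 60 mm opening 32 mm behind. The pads therefore closed just above the tab and are only lightly touching its top. I'll open, go 30 mm lower and check again.

Request:
drive_tool:
  increments:
    - [[0, 0, 0], [0, -3, 0], 25]
    - [[0, 0, 0], [0, -4, 0], 40]
    - [[0, 0, 0], [0, -4, 0], 40]
    - [[0, 0, 0], [0, -4, 0], 40]
    - [[0, 0, 0], [0, 3, 0], 40]
    - [[0, 0, 0], [0, 12, 0], 40]
    - [[0, 0, 0], [0, 21, 0], 40]
    - [[0, 0, 0], [0, 27, 0], 40]
    - [[0, 0, 0], [0, 29, 0], 40]
    - [[0, 0, 0], [0, 29, 0], 40]
  grip_force: 50

```text
t: 4.4
position: [0.5182, -0.11, 0.1312]
orientation: [[0.459, 0.0, -0.889], [0.889, -0.002, 0.459], [-0.002, -1.0, -0.001]]
contact_force: [-0.4, 0.3, 1.2]
finger_gap: 0.0398
```

```bash
cat >> h.py <<'E'
def wr(name,box=(170,270,265,365)):
    from rig import ctrl
    w=ctrl.snapshot("wrist"); z=w["range_z"];K=w["intrinsics"];v,u=np.mgrid[:400,:640]
    a=(u-K[0,2])/K[0,0];b=(v-K[1,2])/K[1,1];th=np.hypot(a,b);tt=np.tan(np.minimum(th,1.5))/np.maximum(th,1e-9)
    T=w["tool_from_camera"];L=(np.stack([a*tt*z,b*tt*z,z],-1)@T[:3,:3].T+T[:3,3])*1e3
    cv2.imwrite(name,cv2.convertScaleAbs(cv2.resize(w["image"][box[0]:box[1],box[2]:box[3],::-1],(500,500)),alpha=1.5)); return w,L
E
python3 - <<'E'
from h import *
o=rep(); w,L=wr("pics/g3.png")
m=(abs(L[...,0])<12)&(L[...,1]<-52)&(L[...,1]>-68)&(abs(L[...,2])<17)
print(m.sum(),np.median(L[m],0),cv2.minAreaRect(L[m][:,[0,2]].astype(np.float32)))
E
```

```text
t 4.4 p [ 0.5182 -0.11    0.1312] F tool [ 0.  -1.2  0.5] Fw [-0.4  0.3  1.2] M tool [-0.01 -0.01 -0.  ] gap 0.0398 tilt x(tool) -0.05
1682 [  0.13373981 -57.80740903   3.15317359] ((0.36381053924560547, 0.599980354309082), (28.14328956604004, 12.049338340759277), 89.98104858398438)
```

View pics/g3.png

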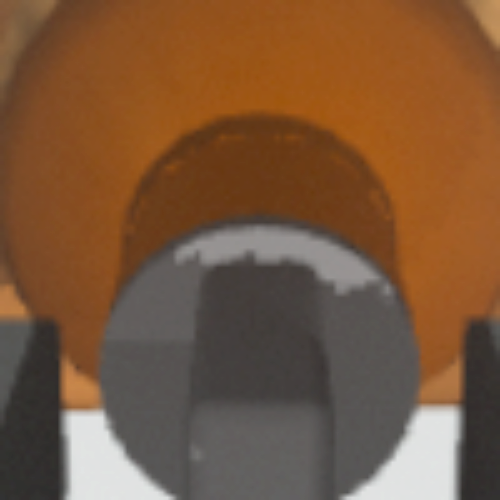

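The tab is between the open pads, centred to within 0.6 mm and square. The force has dropped to zero. Closing now.

Request:
drive_tool:
  increments:
    - [[0, 0, 0], [0, 0, 0], 30]
    - [[0, 0, 0], [0, 0, 0], 20]
    - [[0, 0, 0], [0, 0, 0], 12]
    - [[0, 0, 0], [0, 0, 0], 6]
    - [[0, 0, 0], [0, 0, 0], 3]
    - [[0, 0, 0], [0, 0, 0], 0]
    - [[0, 0, 0], [0, 0, 0], 0]
    - [[0, 0, 0], [0, 0, 0], 0]
    - [[0, 0, 0], [0, 0, 0], 0]
    - [[0, 0, 0], [0, 0, 0], 0]
  grip_force: 100

```text
t: 5.45
position: [0.5187, -0.1105, 0.1323]
orientation: [[0.459, 0.001, -0.889], [0.889, -0.003, 0.459], [-0.002, -1.0, -0.003]]
contact_force: [-2.4, -2.0, 5.5]
finger_gap: 0.0105
```

Run:
```python
from h import *
o=rep(); w,L=wr("pics/g4.png")
m=(abs(L[...,0])<5)&(L[...,1]<-52)&(L[...,1]>-68)&(abs(L[...,2])<17)
print(m.sum(),np.median(L[m],0))
```

```text
t 5.45 p [ 0.5187 -0.1105  0.1323] F tool [-2.9 -5.5  1.2] Fw [-2.4 -2.   5.5] M tool [0.18 0.01 0.3 ] gap 0.0105 tilt x(tool) -0.15
1479 [ -0.27906034 -56.80970336   3.24002814]
```

View pics/g4.png

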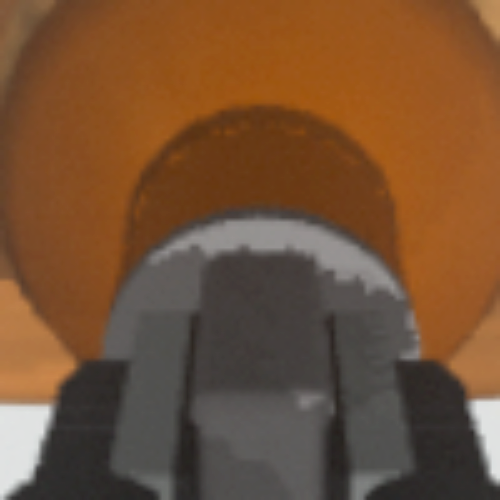

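It's gripped, and held steady. First gentle rock: positive tilt about tool x, pivoting on the −z wedge side.

Request:
drive_tool:
  increments:
    - [[0.02, 0, 0], [0, -0.2, 0.2], 0]
    - [[0.04, 0, 0], [0, -0.45, 0.45], 0]
    - [[0.06, 0, 0], [0, -0.7, 0.65], 0]
    - [[0.08, 0, 0], [0, -0.9, 0.85], 0]
    - [[0.1, 0, 0], [0, -1.15, 1.05], 0]
    - [[0.11, 0, 0], [0, -1.3, 1.15], 0]
    - [[0.12, 0, 0], [0, -1.4, 1.25], 0]
    - [[0.12, 0, 0], [0, -1.4, 1.25], 0]
    - [[0.12, 0, 0], [0, -1.4, 1.25], 0]
    - [[0.12, 0, 0], [0, -1.4, 1.25], 0]
  grip_force: 120

```text
t: 6.5
position: [0.5169, -0.1096, 0.1338]
orientation: [[0.458, -0.108, -0.882], [0.889, 0.053, 0.455], [-0.002, -0.993, 0.12]]
contact_force: [-4.7, 0.8, 6.9]
finger_gap: 0.0103
```

```bash
cat >> h.py <<'E'
def stop(name):
    """stopper tilt (about tool x, rad) & tab top centre in tool and world from wrist depth"""
    from rig import ctrl
    o=rep(); O=np.array(o["orientation"]); w,L=wr(name)
    m=(abs(L[...,0])<4)&(L[...,1]<-50)&(L[...,1]>-66)&(abs(L[...,2])<20)
    q=L[m]; z0=q[:,2].max()
    k=q[(q[:,2]<z0-3)]; med=np.median(k[:,1]); k=k[abs(k[:,1]-med)<3]
    p=np.polyfit(k[:,2],k[:,1],1); c=np.array([0,p[1],0])
    toolt=np.arcsin(np.clip(O[2,2],-1,1)); rel=-np.arctan(p[0])
    print("tab top line: n",len(k),"zmin/max",k[:,2].min().round(1),z0.round(1),"rel tilt",rel.round(3),"tool tilt",toolt.round(3),"top centre world",(O@np.array([0,np.polyval(p,.6),.6])/1e3+o["position"]).round(4))
E
python3 - <<'E'
from h import *
stop("pics/r1.png")
E
```

```text
t 6.5 p [ 0.5169 -0.1096  0.1338] F tool [-1.5 -6.3  5.4] Fw [-4.7  0.8  6.9] M tool [ 0.63 -0.04  0.41] gap 0.0103 tilt x(tool) 6.9
tab top line: n 948 zmin/max -13.3 15.2 rel tilt 0.0 tool tilt 0.121 top centre world [ 0.5225 -0.1124  0.1903]
```

View pics/r1.png

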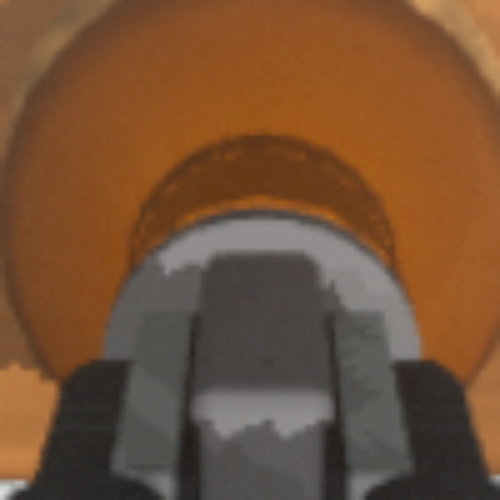

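The stopper follows the tool exactly (0.12 rad, relative tilt 0) and the +z side of the flange has lifted, with no upward pull. A helper will give the row shifts for the next swings, pivoting on the other side.

```bash
cat >> h.py <<'E'
ZH=np.array([-.889,.459,0]); MOUTH=np.array([.518,-.110,.150])
def plan(th_end,side,dz=0,n=8,depth=7):
    """rows: from present tilt to th_end about neck point on side (+1/-1) of tool z; dz mm extra up"""
    from rig import ctrl
    o=ctrl.get_obs(); O=np.array(o["orientation"]); th0=np.arcsin(O[2,2]); d=th_end-th0
    c=O.T@(MOUTH+np.array([0,0,-depth*1e-3])+side*.011*ZH-o["position"])*1e3
    up=O.T@np.array([0,0,1.])
    for i in range(1,n+1):
        r=R.from_rotvec([d*i/n,0,0]); s=c-r.apply(c)+up*dz*i/n
        print(round(d*i/n,3),s.round(2))
E
python3 -c "
from h import *
plan(-.13,+1)"
```

```text
-0.031 [-0.   -0.35 -0.24]
-0.063 [ 0.   -0.7  -0.47]
-0.094 [ 0.   -1.06 -0.69]
-0.125 [ 0.   -1.43 -0.9 ]
-0.157 [ 0.  -1.8 -1.1]
-0.188 [ 0.   -2.18 -1.28]
-0.219 [ 0.   -2.57 -1.45]
-0.25 [ 0.   -2.96 -1.62]
```

Request:
drive_tool:
  increments:
    - [[-0.03, 0, 0], [0, -0.35, -0.25], 0]
    - [[-0.06, 0, 0], [0, -0.7, -0.45], 0]
    - [[-0.095, 0, 0], [0, -1.05, -0.7], 0]
    - [[-0.12, 0, 0], [0, -1.4, -0.9], 0]
    - [[-0.12, 0, 0], [0, -1.4, -0.9], 0]
    - [[-0.155, 0, 0], [0, -1.8, -1.1], 0]
    - [[-0.19, 0, 0], [0, -2.2, -1.3], 0]
    - [[-0.22, 0, 0], [0, -2.55, -1.45], 0]
    - [[-0.25, 0, 0], [0, -2.95, -1.6], 0]
    - [[-0.25, 0, 0], [0, -2.95, -1.6], 0]
  grip_force: 120

```text
t: 7.55
position: [0.5184, -0.1104, 0.136]
orientation: [[0.458, 0.114, -0.881], [0.889, -0.061, 0.454], [-0.002, -0.992, -0.129]]
contact_force: [1.9, -3.4, -6.2]
finger_gap: 0.0104
```

```bash
python3 -c "
from h import *
stop('pics/r2.png')
plan(.15,-1)"
```

```text
t 7.55 p [ 0.5184 -0.1104  0.136 ] F tool [-2.2  6.6 -2.4] Fw [ 1.9 -3.4 -6.2] M tool [-0.57 -0.02  0.23] gap 0.0104 tilt x(tool) -7.42
tab top line: n 961 zmin/max -13.2 15.6 rel tilt 0.003 tool tilt -0.129 top centre world [ 0.5114 -0.1067  0.1923]
0.035 [ 0.   -0.39  0.18]
0.07 [ 0.   -0.8   0.35]
0.104 [ 0.   -1.2   0.51]
0.139 [ 0.   -1.61  0.65]
0.174 [ 0.   -2.03  0.78]
0.209 [ 0.   -2.45  0.89]
0.244 [ 0.   -2.87  0.99]
0.279 [ 0.   -3.3   1.07]
```

Upward pull is only 6 N. Next swing, with slightly less lift.

Request:
drive_tool:
  increments:
    - [[0.035, 0, 0], [0, -0.35, 0.2], 0]
    - [[0.07, 0, 0], [0, -0.75, 0.35], 0]
    - [[0.105, 0, 0], [0, -1.1, 0.5], 0]
    - [[0.14, 0, 0], [0, -1.5, 0.65], 0]
    - [[0.175, 0, 0], [0, -1.9, 0.8], 0]
    - [[0.21, 0, 0], [0, -2.3, 0.9], 0]
    - [[0.245, 0, 0], [0, -2.7, 1.0], 0]
    - [[0.28, 0, 0], [0, -3.1, 1.05], 0]
    - [[0.28, 0, 0], [0, -3.1, 1.05], 0]
    - [[0.28, 0, 0], [0, -3.1, 1.05], 0]
  grip_force: 120

```text
t: 8.6
position: [0.5171, -0.1098, 0.1385]
orientation: [[0.458, -0.136, -0.878], [0.889, 0.067, 0.454], [-0.002, -0.988, 0.151]]
contact_force: [0.5, -1.8, -6.3]
finger_gap: 0.0097
```

```bash
python3 -c "
from h import *
stop('pics/r3.png')
plan(-.16,1)"
```

```text
t 8.6 p [ 0.5171 -0.1098  0.1385] F tool [-1.3  6.1 -2.2] Fw [ 0.5 -1.8 -6.3] M tool [-0.69 -0.03  0.25] gap 0.0097 tilt x(tool) 8.71
tab top line: n 947 zmin/max -13.4 15.1 rel tilt -0.0 tool tilt 0.152 top centre world [ 0.5243 -0.1134  0.1947]
-0.039 [ 0.   -0.41 -0.1 ]
-0.078 [ 0.   -0.83 -0.19]
-0.117 [-0.   -1.26 -0.27]
-0.156 [ 0.   -1.68 -0.32]
-0.195 [ 0.   -2.11 -0.36]
-0.234 [-0.   -2.53 -0.38]
-0.273 [ 0.   -2.96 -0.39]
-0.312 [ 0.   -3.39 -0.38]
```

Request:
drive_tool:
  increments:
    - [[-0.04, 0, 0], [0, -0.4, -0.1], 0]
    - [[-0.08, 0, 0], [0, -0.8, -0.2], 0]
    - [[-0.12, 0, 0], [0, -1.2, -0.25], 0]
    - [[-0.16, 0, 0], [0, -1.6, -0.3], 0]
    - [[-0.195, 0, 0], [0, -2.0, -0.35], 0]
    - [[-0.235, 0, 0], [0, -2.4, -0.4], 0]
    - [[-0.275, 0, 0], [0, -2.8, -0.4], 0]
    - [[-0.31, 0, 0], [0, -3.2, -0.4], 0]
    - [[-0.31, 0, 0], [0, -3.2, -0.4], 0]
    - [[-0.31, 0, 0], [0, -3.2, -0.4], 0]
  grip_force: 120

```text
t: 9.65
position: [0.5178, -0.1101, 0.1421]
orientation: [[0.458, 0.14, -0.878], [0.889, -0.075, 0.452], [-0.002, -0.987, -0.159]]
contact_force: [2.1, -2.9, -4.1]
finger_gap: 0.0101
```

```bash
python3 -c "
from h import *
from rig import ctrl
stop('pics/r4.png')
s=ctrl.snapshot('scene'); cv2.imwrite('pics/s4.png',cv2.resize(s['image'][150:250,212:312,::-1],(600,600)))
plan(.18,-1)"
```

```text
t 9.65 p [ 0.5178 -0.1101  0.1421] F tool [-1.6  4.6 -2.5] Fw [ 2.1 -2.9 -4.1] M tool [-0.45 -0.06  0.21] gap 0.0101 tilt x(tool) -9.16
tab top line: n 947 zmin/max -13.4 15.4 rel tilt 0.002 tool tilt -0.16 top centre world [ 0.5093 -0.1056  0.1981]
0.042 [ 0.   -0.46 -0.05]
0.085 [ 0.   -0.93 -0.12]
0.127 [ 0.   -1.39 -0.21]
0.17 [ 0.   -1.84 -0.32]
0.212 [ 0.   -2.29 -0.45]
0.254 [ 0.   -2.73 -0.6 ]
0.297 [ 0.   -3.17 -0.77]
0.339 [ 0.   -3.6  -0.95]
```

View pics/s4.png

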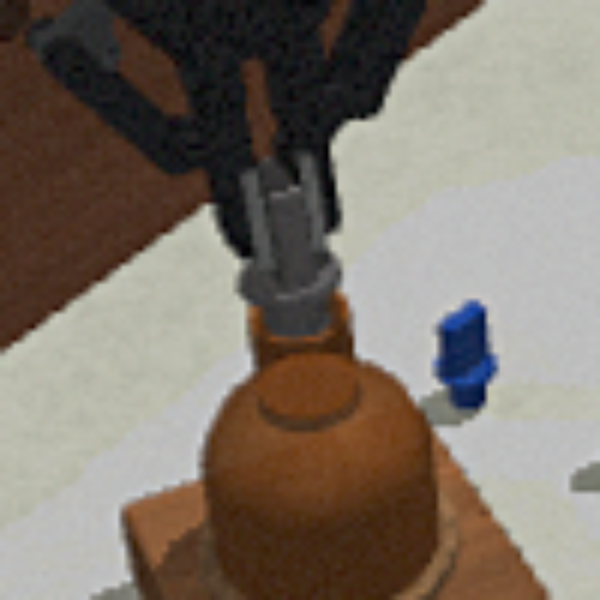

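The scene crop shows the plug clearly creeping out: the flange at (290,285) is off the rim at (300,320), tilted, and the bottle is seated in its collar. Continue.

Request:
drive_tool:
  increments:
    - [[0.04, 0, 0], [0, -0.45, -0.05], 0]
    - [[0.085, 0, 0], [0, -0.9, -0.1], 0]
    - [[0.125, 0, 0], [0, -1.35, -0.2], 0]
    - [[0.17, 0, 0], [0, -1.75, -0.3], 0]
    - [[0.21, 0, 0], [0, -2.2, -0.45], 0]
    - [[0.255, 0, 0], [0, -2.6, -0.6], 0]
    - [[0.295, 0, 0], [0, -3.0, -0.75], 0]
    - [[0.34, 0, 0], [0, -3.4, -0.95], 0]
    - [[0.34, 0, 0], [0, -3.4, -0.95], 0]
    - [[0.34, 0, 0], [0, -3.4, -0.95], 0]
  grip_force: 120

```text
t: 10.75
position: [0.5181, -0.1103, 0.1462]
orientation: [[0.458, -0.161, -0.874], [0.889, 0.08, 0.451], [-0.003, -0.984, 0.18]]
contact_force: [-2.3, -0.9, 2.7]
finger_gap: 0.0101
```

```bash
python3 -c "
from h import *
stop('pics/r5.png')
plan(-.18,1)"
```

```text
t 10.75 p [ 0.5181 -0.1103  0.1462] F tool [-1.9 -2.3  2.1] Fw [-2.3 -0.9  2.7] M tool [ 0.43 -0.03  0.28] gap 0.0101 tilt x(tool) 10.36
tab top line: n 949 zmin/max -13.8 15.1 rel tilt 0.011 tool tilt 0.181 top centre world [ 0.5267 -0.1146  0.2022]
-0.045 [ 0.   -0.46  0.25]
-0.09 [ 0.   -0.91  0.51]
-0.135 [ 0.   -1.35  0.8 ]
-0.18 [ 0.   -1.78  1.1 ]
-0.225 [ 0.   -2.19  1.43]
-0.27 [ 0.   -2.59  1.77]
-0.315 [ 0.   -2.97  2.13]
-0.36 [ 0.   -3.33  2.5 ]
```

Request:
drive_tool:
  increments:
    - [[-0.045, 0, 0], [0, -0.45, 0.25], 0]
    - [[-0.09, 0, 0], [0, -0.9, 0.5], 0]
    - [[-0.135, 0, 0], [0, -1.35, 0.8], 0]
    - [[-0.18, 0, 0], [0, -1.75, 1.1], 0]
    - [[-0.225, 0, 0], [0, -2.2, 1.45], 0]
    - [[-0.27, 0, 0], [0, -2.6, 1.75], 0]
    - [[-0.315, 0, 0], [0, -2.95, 2.15], 0]
    - [[-0.36, 0, 0], [0, -3.3, 2.5], 0]
    - [[-0.36, 0, 0], [0, -3.3, 2.5], 0]
    - [[-0.36, 0, 0], [0, -3.3, 2.5], 0]
  grip_force: 120

```text
t: 11.8
position: [0.5169, -0.1093, 0.151]
orientation: [[0.458, 0.16, -0.874], [0.889, -0.084, 0.45], [-0.002, -0.984, -0.18]]
contact_force: [0.9, 0.1, 2.1]
finger_gap: 0.0103
```

```bash
python3 -c "
from h import *
stop('pics/r6.png')
plan(0,-1)"
```

```text
t 11.8 p [ 0.5169 -0.1093  0.151 ] F tool [ 0.5 -1.9 -1.1] Fw [0.9 0.1 2.1] M tool [-0.07 -0.   -0.09] gap 0.0103 tilt x(tool) -10.4
tab top line: n 946 zmin/max -13.3 15.4 rel tilt 0.003 tool tilt -0.181 top centre world [ 0.5073 -0.1042  0.2069]
0.023 [ 0.   -0.24 -0.23]
0.045 [ 0.   -0.47 -0.46]
0.068 [-0.  -0.7 -0.7]
0.09 [ 0.   -0.92 -0.94]
0.113 [-0.   -1.13 -1.19]
0.136 [ 0.   -1.34 -1.44]
0.158 [-0.   -1.55 -1.7 ]
0.181 [-0.   -1.74 -1.96]
```

The moments have dropped to about zero, so the plug seems loose. I'll bring it upright and lift 4 mm slowly to test.

Request:
drive_tool:
  increments:
    - [[0.045, 0, 0], [0, -0.45, -0.45], 0]
    - [[0.09, 0, 0], [0, -0.9, -0.95], 0]
    - [[0.135, 0, 0], [0, -1.35, -1.45], 0]
    - [[0.18, 0, 0], [0, -1.75, -1.95], 0]
    - [[0.18, 0, 0], [0, -1.75, -1.95], 0]
    - [[0.18, 0, 0], [0, -2.75, -2.15], 0]
    - [[0.18, 0, 0], [0, -3.75, -2.3], 0]
    - [[0.18, 0, 0], [0, -4.75, -2.5], 0]
    - [[0.18, 0, 0], [0, -5.7, -2.7], 0]
    - [[0.18, 0, 0], [0, -5.7, -2.7], 0]
  grip_force: 120

```text
t: 12.85
position: [0.5185, -0.11, 0.1573]
orientation: [[0.458, 0.0, -0.889], [0.889, -0.002, 0.458], [-0.002, -1.0, -0.001]]
contact_force: [0.7, 0.3, -1.7]
finger_gap: 0.0098
```

```bash
python3 -c "
from h import *
stop('pics/r7.png')
print(target([.518,-.110,.18],62.7,rep())[1:])"
```

```text
t 12.85 p [ 0.5185 -0.11    0.1573] F tool [ 0.6  1.7 -0.5] Fw [ 0.7  0.3 -1.7] M tool [-0.   -0.03 -0.06] gap 0.0098 tilt x(tool) -0.08
tab top line: n 955 zmin/max -13.6 15.4 rel tilt 0.001 tool tilt -0.001 top centre world [ 0.5179 -0.1096  0.2141]
t 12.9 p [ 0.5184 -0.11    0.1572] F tool [0.4 0.9 0.3] Fw [-0.1  0.5 -0.9] M tool [-0.03 -0.02  0.05] gap 0.0101 tilt x(tool) -0.07
(array([ 0.0013,  0.0006, -0.0019]), array([ -0.2, -22.8,   0.4]))
```

The stopper is free, with force about 1 N and the foot near rim level. Lifting it another 14 mm.

Request:
drive_tool:
  increments:
    - [[0, 0, 0], [0, -1, 0], 0]
    - [[0, 0, 0], [0, -3, 0], 0]
    - [[0, 0, 0], [0, -5.5, 0], 0]
    - [[0, 0, 0], [0, -8, 0], 0]
    - [[0, 0, 0], [0, -10.5, 0], 0]
    - [[0, 0, 0], [0, -12.5, 0], 0]
    - [[0, 0, 0], [0, -14, 0], 0]
    - [[0, 0, 0], [0, -14, 0], 0]
    - [[0, 0, 0], [0, -14, 0], 0]
    - [[0, 0, 0], [0, -14, 0], 0]
  grip_force: 120

```text
t: 13.9
position: [0.5183, -0.11, 0.171]
orientation: [[0.458, 0.0, -0.889], [0.889, -0.002, 0.458], [-0.002, -1.0, -0.001]]
contact_force: [0.8, -0.5, -0.4]
finger_gap: 0.01
```

```bash
python3 -c "
from h import *
from rig import ctrl
stop('pics/r8.png')
s=ctrl.snapshot('scene'); cv2.imwrite('pics/s8.png',cv2.resize(s['image'][140:380,172:372,::-1],(500,600)));P=pts(s)
t=ctrl.snapshot('top');a=np.load('pics/top0.npy',allow_pickle=True).item()
d=cv2.absdiff(t['image'],a['image']).max(2)
for n,(u,v) in dict(flask=(226,228),small=(437,237),beaker=(449,195)).items(): print(n,np.mean(d[v-16:v+16,u-16:u+16]))
b0=np.load('pics/scene0.npy',allow_pickle=True).item()
for (u,v) in ((262,235),(270,240),(280,235)): print(P[v,u].round(4),pts(b0)[v,u].round(4))
"
```

```text
t 13.9 p [ 0.5183 -0.11    0.171 ] F tool [-0.1  0.4 -0.9] Fw [ 0.8 -0.5 -0.4] M tool [-0.   -0.02  0.03] gap 0.01 tilt x(tool) -0.06
tab top line: n 949 zmin/max -13.4 15.2 rel tilt 0.001 tool tilt -0.001 top centre world [ 0.5178 -0.1096  0.2278]
flask 4.7216796875
small 7.2412109375
beaker 5.2490234375
[ 0.5394 -0.1404  0.0932] [ 0.5395 -0.1406  0.0934]
[ 0.5506 -0.1313  0.078 ] [ 0.5524 -0.133   0.0805]
[ 0.5568 -0.1075  0.0763] [ 0.5569 -0.1076  0.0765]
```

View pics/s8.png

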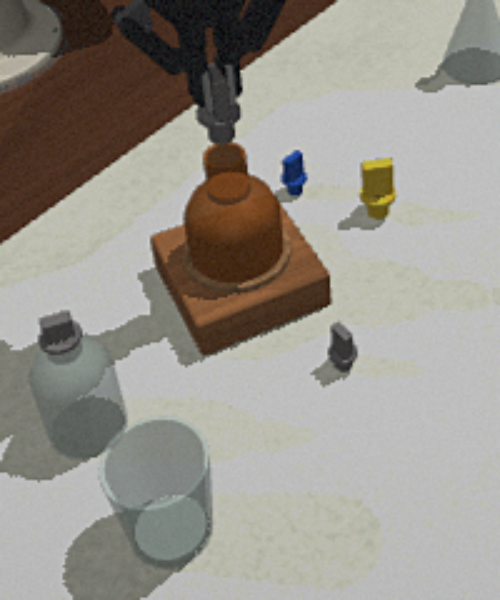

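The scene shows the plug foot at (222,140) just above the open mouth at (225,155), with the bottle seated and the other glassware in place.

```bash
python3 -c "
from rig import ctrl
print(ctrl.job_done())"
```

```text
the job is handed in; nothing more can be done
None
```

The stopper came free by rocking, and I handed the job in at about 14 s with it still held above the bottle; no verdict was reported.

**What I did:** I gripped the tab across its thickness and rocked it along its width, six tilts from ±0.12 up to ±0.18 rad, each passing through upright. When the load dropped to about zero I brought it upright and lifted it straight up.

**Last checks:**
- **Stopper:** it is upright within 0.01 rad, and its foot is about 16 mm above the mouth and within about 1 mm of its axis. The outside force reads about 1 N (noise level), and the finger gap is steady at 10 mm under 120 N grip.
- **Bottle:** upward pull at the readings never passed about 6 N. The depth readings on its body match those from the start at two of three points; the third, near the edge of the body, is off by about 3 mm. I take it as fully down.
- **Other glassware:** the top view shows only small differences from the start, so I see no movement.

**What disagreed:**
- **Finger tips:** they sit about 28 mm behind the reported tool point, not at it. My first close therefore landed just on top of the tab with about 5 N, and I opened, went lower and gripped again.
- **Finger gap:** it reads 10 mm on the 12 mm tab. The pictures still show a firm grip with no slip.

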